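# Lengthen a wheelchair leg rest by one hole and hold the lock pin home

## Task

Two wheelchair leg rests are clamped on the table, and one is a hole shorter than the other, its foot plate and sleeve sitting further in along its tube. On the shorter one pull the lock knob up, slide the sleeve outwards to the very next hole so that the pair match, and bring the pin fully home in that hole. Finish while still holding the knob with the fingers, pin home; leave the other leg rest and all the loose things on the table alone.

Things in the scene. Friction and masses are not known exactly. Their poses are not given: they have to be found in the camera images.
- rest_short: Leg rest to lengthen, clamped, fixed. Plywood board 290 x 85 x 18 mm under a bare aluminium square tube 30 mm wide, top 65 mm above the origin (centre of the board's underside, 2 mm above the table). Its x axis points along the tube, outwards to the foot plate. Along the middle of the tube's top run round holes 11 mm wide, 12 mm deep, 35 mm apart. A grey sleeve slides on the tube.
- rest_long: Other leg rest, same make, axes and origin, its sleeve already one hole further out: leave it. On both, flat steel bars join the sleeve (44 mm cube, top 73.5 mm above the origin, slides stiffly, 2.5 N) to a ribbed black foot plate 110 x 100 mm, top 56 mm above the origin, centred 275 mm outwards of the knob.
- short_knob (a point): Centre (half-way up) of the lock knob on the sleeve to be moved: upright black cylinder 26 mm in diameter, 34 mm high. With the pin home it is 101 mm above rest_short's origin, the knob's underside 10.5 mm above the sleeve's top, a 20 mm wide collar below. It carries an 8 mm round-ended pin reaching 10 mm into the hole. It does not turn; it rides with the sleeve; axes as rest_short.
- short_hole_next (a point): Mouth (centre, at the tube's top) of the next hole outwards, where the pin has to go; 35 mm along rest_short's x axis from the hole the pin starts in. The knob's centre is 36 mm above it when the pin is home there.
- long_knob (a point): Centre of the lock knob of the other leg rest, same knob.
- short_slide (a joint): How far the sleeve of the leg rest to be lengthened has slid outwards from the hole it starts in, m: 0 at the start, 0.035 at the next hole (the pin has 1.5 mm play in a hole).
- short_pin (a joint): How far its lock knob is pulled straight up, m: 0 fully home, stop at 0.015. The pin is clear of the tube above 0.010. A spring pulls it back down, 4 N when home, 8 N at the stop; let down between holes it rests on the tube at 0.010 and can drop into a hole when slid over it.
- long_slide (a joint): The same for the other leg rest: 0 where it starts, which must stay.
- long_pin (a joint): The same for the other leg rest's knob: 0 home, which must stay.
- tape_roll: Bystander: a clear ring of tape lying flat, 56 mm across, 18 mm high, between the two leg rests; origin under its centre.
- cat: Bystander: a small white cat figurine with black spots, 50 mm long, 36 mm high, between the two leg rests; origin under its centre.
- tub: Bystander: an open clear square tub, 130 x 130 x 62 mm; origin under its centre.
- palette: Bystander: a flat white paint box with round pans, 170 x 85 x 14 mm; origin under its centre.
- pen_cup: Bystander: a round blue ceramic cup, 72 mm across, 90 mm high; origin under its centre.
- case: Bystander: a small red case, 50 x 60 x 22 mm; origin under its centre.
- driver: Bystander: a screwdriver lying on the table, about 200 mm long and under 40 mm high; origin under it.

How it is judged:
On the way, in this order (a step that is already met when the one before it is completed fails the run):
1. the lock pin is pulled clear of its hole while the sleeve is still there (value of joint short_pin above 0.0085 m and value of joint short_slide between -0.006 and 0.006 m).
2. the sleeve is at the next hole with the pin home in it (value of joint short_slide between 0.031 and 0.039 m and value of joint short_pin below 0.003 m), for 0.2 s.
At the end, for the whole second after the job is handed in: Sleeve at the next hole out (35 mm from its start, within 4 mm), pin home (knob raised under 3 mm), fingers on the knob with over 2 N; the other leg rest as it was (sleeve within 4 mm, knob raised under 3 mm); no loose thing moved over 30 mm (all of step 2 and contact force between short_pin and the fingers above 2 N and value of joint long_slide between -0.004 and 0.004 m and value of joint long_pin below 0.003 m and distance of each of tape_roll, cat, tub, palette, pen_cup, case, driver from where it was at the start of the episode below 0.03 m); the arm keeps its last pose, push and grip.
It fails at once if the other leg rest is unlocked or slid (value of joint long_pin above 0.005 m or not (value of joint long_slide between -0.004 and 0.004 m)).
It fails at once if a loose thing on the table is pushed away or knocked over (distance of any of tape_roll, cat, tub, palette, pen_cup, case, driver from where it was at the start of the episode above 0.03 m).
It also fails if it takes over 29 s, if anything falls off the work surface, if the arm or the gripper's body presses on something with over 40 N, if the wrist force passes 120 N, or if a joint passes its speed limit or range.

## Robot

A 6-joint arm with a two-finger parallel gripper is mounted at the origin on the work surface. World frame = base frame: x ahead of the robot, y to its left, z up, the work surface at z = 0. Lengths are in m, angles in rad, forces in N, time in s.
With the tool pointing down it reaches from about 0.4 to 0.925 m from the base axis. Payload 3.4 kg.
Tool frame: the origin (TCP) lies midway between the tips of the shut fingers; the grasp point (between the pads) lies env.grip_point_offset behind it (env.grip_point_offset is the distance from the TCP to the grasp point, in m); z points along the fingers, y is the line along which they close (so a half turn about z gives the same grasp; the last joint's range is limited). The gripper opens to 85 mm and grips with 20 to 120 N. Pads are 22 mm wide; open, the fingers measure 114 mm over their backs; the gripper's body (76 mm by 85 mm) begins 54 mm behind the grasp point. The pads swing forward as they close: fully open they stand 13 mm farther back than shut.
Start: joints at [1.119, 0.307, 1.506, -0, 1.328, -0.073], TCP at [0.212, 0.534, 0.231] pointing down, gripper open.
Joint ranges: [-3.12, 3.12], [-1.05, 2.28], [0.14, 2.33], [-1.42, 4.57], [0.1, 2.73], [-2.68, 2.68]. Speed limits (rad/s): [2.57, 2.57, 3.14, 3.14, 3.14, 3.14].

## Interface

Orientations are given as [roll, pitch, yaw] about the fixed x, y, z axes, in that order (R = Rz(yaw) Ry(pitch) Rx(roll)).
In Python, from cell import env gives the robot as it stands.
- The arm moves only by the tool move_arm, never from a script. Its argument "rows" is a list of rows, each an object of numbers: "tx", "ty", "tz": the shift along the world's x, y, z in mm; "wx", "wy", "wz": the turn, a rotation vector about the world's x, y, z in rad; "fingers": the closure, from -1 (fully open) to 1 (shut), so that 0 is half open. A call has 1 to 8 rows; each row is the pose to reach, as a shift and turn from the pose commanded when the call began; what a row does not reach only later rows make up. A row lasts 1/8 s, in which the tool goes at most 62.5 mm and 10.7 degrees, less where a joint would pass 70% of its speed; a pose out of reach is approached as far as the arm can. A call with a gripper value outside its range is refused whole. The fingers move at their own pace and stop on an object; "squeeze" is the grip in N (left out, the last holds). Time passes only in rows, so rows that repeat a pose let the fingers close. It gives the time, the measured TCP pose, the force, the opening and the grip force at its end, in the units of the state.
- env.state(): the state, without advancing time (a new reading comes with each control period).
- env.grab_frame(name): name is "side" or "top" or "wrist"; returns a dict with "frame" (420x560x3 uint8, blue, green, red), "z_map" (420x560 float32, m along the optical axis (not along the pixel's ray), 0 where there is no reading), "fx", "fy", "cx", "cy" (pixels), "origin" and "rotation" of the camera in the world; the wrist camera has in their place "hand_eye" (4x4, takes a point from camera to tool coordinates, whose origin is the TCP and whose axes are the flange's). Camera axes: x right, y up, looking along -z (the intrinsics and any distortion apply to the point x, -y, -z); pixel columns grow to the right and rows downward; lengths in m; the calibration is good to about 2 mm. A picture is of the moment at which its call begins: read the wrist's pose just before it.
- env.finish_job(): hands the job in; it is judged then, once.
The state is a dict: "time": time; "joint_pos": joint angles; "joint_velocities": joint speeds; "effort": joint torques, N m; "ee_pos": TCP position; "orientation": TCP orientation; "ft_force": force on the tool from outside, world axes, zero at the start; "moment": the same for the moment, N m; "opening": finger opening in m; "grip_force": force on a finger pad.
Only numpy, scipy, OpenCV 4.12 (cv2) and the standard library are available. Lean on these libraries where they do the work, as an engineer would, in place of code of your own. Each camera call takes 0.05 s, during which the arm holds its last target. There are 200 camera calls.

## Working session

There is one attempt and no reset: what is moved stays moved. The work goes in short steps, Python scripts to look and compute and a tool call to move; the robot and the scene stay as the last step left them, time stands still between calls to the robot, and variables do not carry over. Pictures are saved under pics/ and viewed, at most 10 in all, crops included, and the job is handed in when it is done.

Besides the shell and the picture viewer there is one more tool, called by a JSON object that holds its "fn" and its "kwargs", one argument or row to a line. move_arm: Moves the arm, as the interface text tells. Its arguments: {"type":"object","properties":{"rows":{"type":"array"},"squeeze":{"type":"number"}},"required":["rows"]}

```bash
mkdir -p pics; cat > h.py <<'E'
import numpy as np,cv2
from cell import env
def grab(n):
    f=env.grab_frame(n); np.savez(''+n+'.npz',**{k:np.array(v) for k,v in f.items()}); return f
def cloud(f):
    z=f['z_map'];v,u=np.mgrid[:z.shape[0],:z.shape[1]]
    P=np.stack([(u-f['cx'])/f['fx']*z,-(v-f['cy'])/f['fy']*z,-z],-1)
    return P@np.array(f['rotation']).T+np.array(f['origin'])
E
python3 - <<'E'
from h import *
print(env.state(),env.grip_point_offset)
for n in('top','side'):
    f=grab(n);cv2.imwrite(f'pics/{n}.png',f['frame']);print(n,f['origin'],f['rotation'],f['fx'],[k for k in f])
E
```

```text
{'time': 0.0, 'joint_pos': array([ 1.11948301e+00,  3.07571022e-01,  1.50768421e+00,  1.45337267e-06,
        1.32838917e+00, -7.34598502e-02]), 'joint_velocities': array([-0.00023369, -0.00187391, -0.00112682,  0.0001707 ,  0.00161861,
       -0.00044442]), 'effort': array([-1.29001506e-03, -4.57544661e+01, -2.51914734e+01,  5.26767724e-05,
        1.31202428e-02,  2.15301748e-05]), 'ee_pos': array([0.21182699, 0.53380618, 0.23037809]), 'orientation': array([-3.13954654e+00, -1.51992253e-04,  2.76373868e+00]), 'ft_force': array([-0.56470871,  0.46115565, -0.69384984]), 'moment': array([ 0.02443062, -0.03139447, -0.03333905]), 'grip_force': 0.0, 'opening': 0.08516671300041546} 0.0187
top [0.3042593  0.00363774 1.14181872] [ 1.64424725e-01 -1.48646147e-03 -1.59461610e+00] 408.5513805167114 ['frame', 'z_map', 'fx', 'fy', 'cx', 'cy', 'origin', 'rotation']
side [ 0.19699722 -0.82715628  0.9270962 ] [ 0.82917605 -0.01221021 -0.34007602] 476.3936515486334 ['frame', 'z_map', 'fx', 'fy', 'cx', 'cy', 'origin', 'rotation']
```

View pics/top.png

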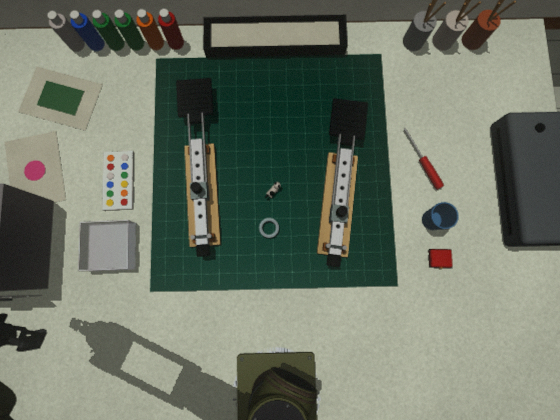

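View pics/side.png

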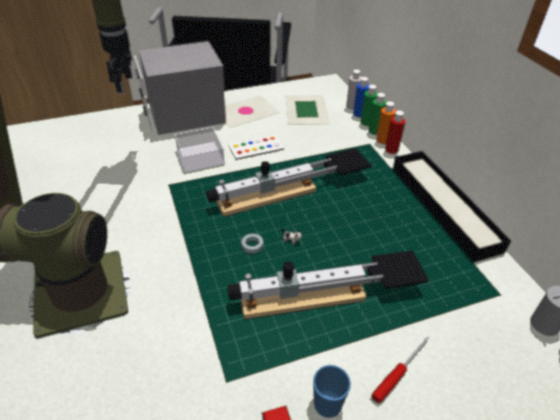

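The top view shows two knobs, left at (196,188) and right at (341,212). The right sleeve seems to sit further in along its board. I'll measure both.

```bash
sed -i "s/P@np.array(f\['rotation'\])/P@R.from_euler('xyz',f['rotation']).as_matrix()/;1a from scipy.spatial.transform import Rotation as R" h.py
python3 - <<'E'
from h import *
f=dict(np.load('top.npz'));C=cloud(f);g=f['frame'].astype(int)
print('table',C[330,200],C[250,300])
hsv=cv2.cvtColor(f['frame'],cv2.COLOR_BGR2HSV)
for nm,(u0,u1) in dict(left=(175,225),right=(310,375)).items():
    S=C[60:280,u0:u1].reshape(-1,3);H=hsv[60:280,u0:u1].reshape(-1,3)
    kn=S[S[:,2]>0.107]; print(nm,'knob',len(kn),kn.mean(0),kn.min(0),kn.max(0),(kn.min(0)+kn.max(0))/2)
    w=S[(abs(S[:,2]-.02)<.008)&(H[:,0]<25)&(H[:,1]>60)]
    r=cv2.minAreaRect(w[:,:2].astype(np.float32)); print('board',len(w),r,w[:,2].mean())
    t=S[(abs(S[:,2]-.067)<.005)&(H[:,2]>110)]
    vx=cv2.fitLine(t[:,:2].astype(np.float32),cv2.DIST_HUBER,0,.01,.01).ravel(); print('tube',len(t),vx,np.degrees(np.arctan2(vx[1],vx[0])),t[:,2].mean())
    pl=S[(abs(S[:,2]-.058)<.008)&(H[:,2]<60)&(S[:,0]>kn.mean(0)[0]+.15)];r=cv2.minAreaRect(pl[:,:2].astype(np.float32));print('plate',r)
def crop(n,u,v,s,k):
    i=np.load(n+'.npz')['frame'][v-s:v+s,u-s:u+s];return cv2.resize(i,None,fx=k,fy=k,interpolation=cv2.INTER_CUBIC)
cv2.imwrite('pics/c.png',np.hstack([crop('top',196,185,65,3),crop('top',341,205,65,3)]))
E
```

```text
table [ 0.16494479  0.20318441 -0.00193413] [ 0.37392951 -0.07449311 -0.00108335]
left knob 134 [0.4568135  0.1311926  0.46178689] [0.3042593  0.00363774 0.10711021] [0.54706256 0.20788064 1.14181872] [0.42566093 0.10575919 0.62446447]
board 1359 ((0.5357277393341064, 0.1962660700082779), (0.28880372643470764, 0.08591709285974503), 3.603869676589966) 0.019005572432832945
tube 863 [0.9982736  0.05873487 0.5347117  0.19698253] 3.3671978 0.06626405458014235
plate ((0.7356089353561401, 0.20834881067276), (0.25718241930007935, 0.09998685866594315), 3.719409942626953)
right knob 149 [ 0.39524211 -0.09953076  0.55781333] [ 0.3042593  -0.18940097  0.10860517] [0.47580871 0.00363774 1.14181872] [ 0.39003401 -0.09288161  0.62521195]
board 1341 ((0.4997923970222473, -0.1828605830669403), (0.08483909070491791, 0.2892588973045349), 81.13467407226562) 0.018710971805797734
tube 887 [ 0.98805803 -0.15408225  0.5055263  -0.18414639] -8.863574 0.06594205087068615
plate ((0.6796321868896484, -0.21076840162277222), (0.09976546466350555, 0.22336724400520325), 80.87352752685547)
```

View pics/c.png

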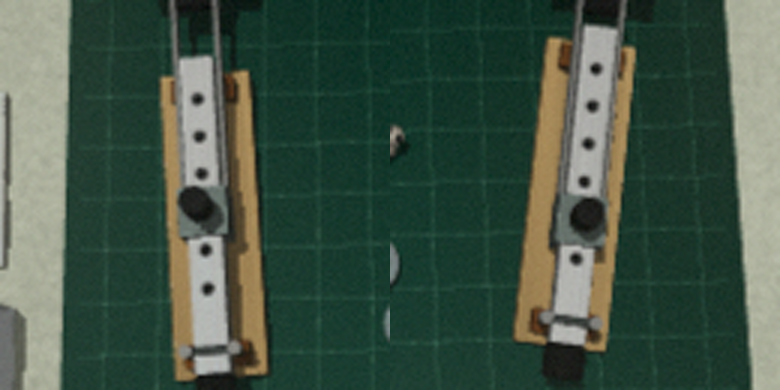

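Left rest: 3 holes visible outward, 2 inward. Right rest: 4 outward, 1 inward. So the right rest is the short one. Next is a precise knob position.

```bash
python3 - <<'E'
from h import *
o=np.array([.4998,-.1829]);a=np.radians(-8.87);ax=np.array([np.cos(a),np.sin(a)]);n=np.array([-ax[1],ax[0]])
for c in('top','side'):
    f=dict(np.load(c+'.npz'));C=cloud(f)
    m=(f['z_map']>0)&(C[...,2]>.09)&(C[...,2]<.14)&(abs(C[...,0]-.48)<.05)&(abs(C[...,1]+.18)<.05)
    S=C[m];t=S[S[:,2]>.114]
    for q in(S,t):
        print(c,len(q),q.mean(0),q.min(0),q.max(0)); 
        p=q[:,:2]-o;print(' along',(p@ax).min(),(p@ax).max(),(p@ax).mean(),'perp',(p@n).min(),(p@n).max(),(p@n).mean())
E
```

```text
top 103 [ 0.46282313 -0.17588201  0.11466282] [ 0.45187961 -0.18940097  0.09027086] [ 0.47580871 -0.1648542   0.12290162]
 along -0.048372556583140984 -0.024214290020271076 -0.03761678361785928 perp -0.012509507027411576 0.012383969769646133 0.0012324818779119407
top 79 [ 0.46402955 -0.17746027  0.11861611] [ 0.45187961 -0.18940097  0.11489   ] [ 0.47580871 -0.16596707  0.12290162]
 along -0.048155067507349915 -0.024214290020271076 -0.036181432229135974 perp -0.012509507027411576 0.011388301025835181 -0.00014087998870074335
side 174 [ 0.46555334 -0.18509232  0.11264525] [ 0.45469726 -0.19575741  0.09010674] [ 0.47981069 -0.16775958  0.12447018]
 along -0.04472810527127475 -0.01967573306426968 -0.03349905260147276 perp -0.018216077782500503 0.010595405435630688 -0.007446697687926437
side 100 [ 0.46697304 -0.182189    0.12026115] [ 0.45511847 -0.19441608  0.11421727] [ 0.47981069 -0.16775958  0.12447018]
 along -0.0446311401744899 -0.01967573306426968 -0.032544009746821916 perp -0.01693154564607327 0.010595405435630688 -0.004359193082556087
```

{"fn": "move_arm", "kwargs": {
  "rows": [
    {"tx": 50,"ty": -35,"wz": -0.17},
    {"tx": 100,"ty": -70,"wz": -0.34},
    {"tx": 140,"ty": -115,"wz": -0.51},
    {"tx": 180,"ty": -160,"wz": -0.68},
    {"tx": 210,"ty": -210,"wz": -0.85},
    {"tx": 240,"ty": -260,"wz": -1.02},
    {"tx": 260,"ty": -315,"wz": -1.18},
    {"tx": 270,"ty": -375,"wz": -1.34}
  ]
}}

```text
schema error: expected keys tx, ty, tz, wx, wy, wz, fingers
```

{"fn": "move_arm", "kwargs": {
  "rows": [
    {"tx": 50,"ty": -35,"tz": 0,"wx": 0,"wy": 0,"wz": -0.17,"fingers": -1},
    {"tx": 100,"ty": -70,"tz": 0,"wx": 0,"wy": 0,"wz": -0.34,"fingers": -1},
    {"tx": 140,"ty": -115,"tz": 0,"wx": 0,"wy": 0,"wz": -0.51,"fingers": -1},
    {"tx": 180,"ty": -160,"tz": 0,"wx": 0,"wy": 0,"wz": -0.68,"fingers": -1},
    {"tx": 210,"ty": -210,"tz": 0,"wx": 0,"wy": 0,"wz": -0.85,"fingers": -1},
    {"tx": 240,"ty": -260,"tz": 0,"wx": 0,"wy": 0,"wz": -1.02,"fingers": -1},
    {"tx": 260,"ty": -315,"tz": 0,"wx": 0,"wy": 0,"wz": -1.18,"fingers": -1},
    {"tx": 270,"ty": -375,"tz": 0,"wx": 0,"wy": 0,"wz": -1.348,"fingers": -1}
  ]
}}

```text
time: 1.1
ee_pos: [0.4831, 0.1577, 0.2309]
orientation: [3.141, 0.0, 1.41]
ft_force: [0.5, -0.6, -0.8]
opening: 0.0855
grip_force: 0.0
```

{"fn": "move_arm", "kwargs": {
  "rows": [
    {"tx": 0,"ty": -60,"tz": 0,"wx": 0,"wy": 0,"wz": 0,"fingers": -1},
    {"tx": 0,"ty": -120,"tz": 0,"wx": 0,"wy": 0,"wz": 0,"fingers": -1},
    {"tx": -5,"ty": -180,"tz": 0,"wx": 0,"wy": 0,"wz": 0,"fingers": -1},
    {"tx": -10,"ty": -240,"tz": 0,"wx": 0,"wy": 0,"wz": 0,"fingers": -1},
    {"tx": -15,"ty": -300,"tz": 0,"wx": 0,"wy": 0,"wz": 0,"fingers": -1},
    {"tx": -17,"ty": -336,"tz": 0,"wx": 0,"wy": 0,"wz": 0,"fingers": -1},
    {"tx": -17,"ty": -336,"tz": 0,"wx": 0,"wy": 0,"wz": 0,"fingers": -1},
    {"tx": -17,"ty": -336,"tz": 0,"wx": 0,"wy": 0,"wz": 0,"fingers": -1}
  ]
}}

```text
time: 2.1
ee_pos: [0.4647, -0.176, 0.2309]
orientation: [-3.14, -0.001, 1.415]
ft_force: [-0.3, -0.6, -0.9]
opening: 0.0855
grip_force: 0.0
```

```bash
python3 - <<'E'
from h import *
s=env.state();f=grab('wrist');cv2.imwrite('pics/w1.png',f['frame'])
H=np.array(f['hand_eye']);Rt=R.from_euler('xyz',s['orientation']).as_matrix()
print(s['ee_pos'],s['orientation'],s['ft_force'])
z=f['z_map'];v,u=np.mgrid[:420,:560]
P=np.stack([(u-f['cx'])/f['fx']*z,-(v-f['cy'])/f['fy']*z,-z],-1)
C=(P@H[:3,:3].T+H[:3,3])@Rt.T+s['ee_pos']
m=(z>0)&(C[...,2]>.112)&(C[...,2]<.13)&(abs(C[...,0]-.465)<.04)&(abs(C[...,1]+.178)<.04)
S=C[m];print(len(S),S.mean(0),(S.min(0)+S.max(0))/2,S.max(0)-S.min(0))
E
```

```text
[ 0.46467409 -0.17598766  0.23088593] [-3.14043015e+00 -1.00437954e-03  1.41518519e+00] [-0.29104198 -0.5864472  -0.86945673]
773 [ 0.46503013 -0.17752679  0.12034684] [ 0.46500284 -0.17862935  0.11752515] [0.02508742 0.0253907  0.01104448]
```

View pics/w1.png

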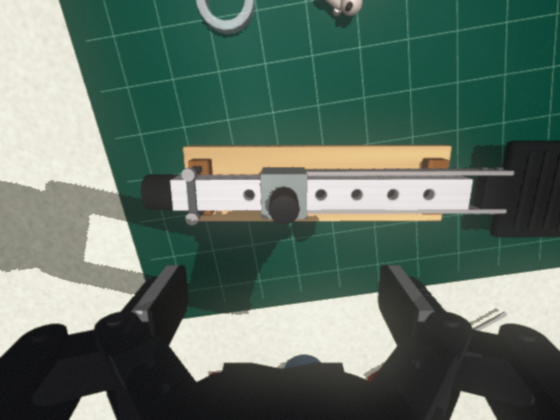

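The wrist view puts the knob at pixel (285,205). The knob is in line with the finger closing direction, with its top at 0.120 m as expected. I'll descend and grip.

{"fn": "move_arm", "kwargs": {
  "rows": [
    {"tx": 0.3,"ty": -2,"tz": -50,"wx": 0,"wy": 0,"wz": 0,"fingers": -1},
    {"tx": 0.3,"ty": -2,"tz": -100,"wx": 0,"wy": 0,"wz": 0,"fingers": -1},
    {"tx": 0.3,"ty": -2,"tz": -130,"wx": 0,"wy": 0,"wz": 0,"fingers": -1},
    {"tx": 0.3,"ty": -2,"tz": -143,"wx": 0,"wy": 0,"wz": 0,"fingers": -1},
    {"tx": 0.3,"ty": -2,"tz": -143,"wx": 0,"wy": 0,"wz": 0,"fingers": -0.3},
    {"tx": 0.3,"ty": -2,"tz": -143,"wx": 0,"wy": 0,"wz": 0,"fingers": 0},
    {"tx": 0.3,"ty": -2,"tz": -143,"wx": 0,"wy": 0,"wz": 0,"fingers": 0.2},
    {"tx": 0.3,"ty": -2,"tz": -143,"wx": 0,"wy": 0,"wz": 0,"fingers": 0.3}
  ],
  "squeeze": 50
}}

```text
time: 3.15
ee_pos: [0.466, -0.1789, 0.0892]
orientation: [3.14, 0.001, 1.416]
ft_force: [-0.3, 0.2, 0.3]
opening: 0.0301
grip_force: 0.0
```

{"fn": "move_arm", "kwargs": {
  "rows": [
    {"tx": 0,"ty": 0,"tz": 0,"wx": 0,"wy": 0,"wz": 0,"fingers": 1},
    {"tx": 0,"ty": 0,"tz": 0,"wx": 0,"wy": 0,"wz": 0,"fingers": 1},
    {"tx": 0,"ty": 0,"tz": 0,"wx": 0,"wy": 0,"wz": 0,"fingers": 1},
    {"tx": 0,"ty": 0,"tz": 0,"wx": 0,"wy": 0,"wz": 0,"fingers": 1}
  ]
}}

```text
time: 3.65
ee_pos: [0.4658, -0.1788, 0.0892]
orientation: [3.14, 0.0, 1.416]
ft_force: [-1.2, 1.2, 5.1]
opening: 0.025
grip_force: 48.8
```

{"fn": "move_arm", "kwargs": {
  "rows": [
    {"tx": 0,"ty": 0,"tz": 4,"wx": 0,"wy": 0,"wz": 0,"fingers": 1},
    {"tx": 0,"ty": 0,"tz": 8,"wx": 0,"wy": 0,"wz": 0,"fingers": 1},
    {"tx": 0,"ty": 0,"tz": 11,"wx": 0,"wy": 0,"wz": 0,"fingers": 1},
    {"tx": 0,"ty": 0,"tz": 13.5,"wx": 0,"wy": 0,"wz": 0,"fingers": 1},
    {"tx": 0,"ty": 0,"tz": 13.5,"wx": 0,"wy": 0,"wz": 0,"fingers": 1},
    {"tx": 0,"ty": 0,"tz": 13.5,"wx": 0,"wy": 0,"wz": 0,"fingers": 1}
  ]
}}

```text
time: 4.4
ee_pos: [0.4655, -0.1787, 0.1017]
orientation: [3.141, 0.0, 1.416]
ft_force: [2.4, -1.3, -7.1]
opening: 0.0247
grip_force: 49.5
```

{"fn": "move_arm", "kwargs": {
  "rows": [
    {"tx": 0,"ty": 0,"tz": 1,"wx": 0,"wy": 0,"wz": 0,"fingers": 1},
    {"tx": 0,"ty": 0,"tz": 1,"wx": 0,"wy": 0,"wz": 0,"fingers": 1},
    {"tx": 5,"ty": -0.8,"tz": 1,"wx": 0,"wy": 0,"wz": 0,"fingers": 1},
    {"tx": 5,"ty": -0.8,"tz": 1,"wx": 0,"wy": 0,"wz": 0,"fingers": 1}
  ]
}}

```text
time: 4.9
ee_pos: [0.4692, -0.1792, 0.1023]
orientation: [-3.139, -0.0, 1.416]
ft_force: [-2.2, -3.9, -8.2]
opening: 0.0247
grip_force: 49.6
```

```bash
python3 - <<'E'
from h import *
f=grab('side');i=f['frame'][225:325,210:350];cv2.imwrite('pics/s2.png',cv2.resize(i,None,fx=5,fy=5,interpolation=cv2.INTER_CUBIC))
E
```

```text
(no output)
```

View pics/s2.png

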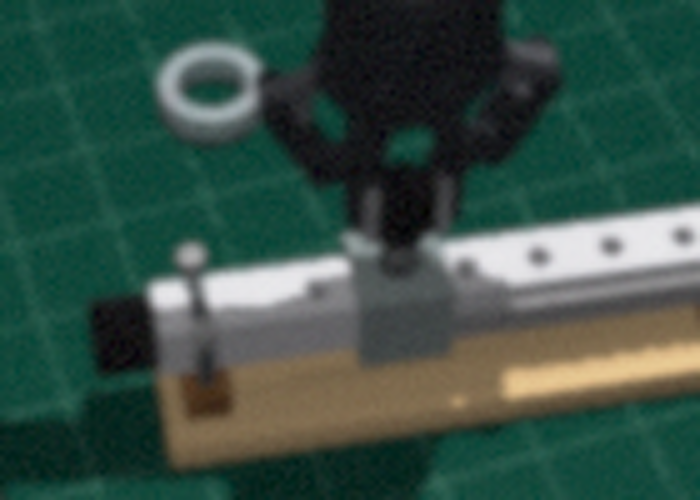

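The sleeve slides freely with the knob raised. Moving on to the next hole.

{"fn": "move_arm", "kwargs": {
  "rows": [
    {"tx": 6,"ty": -1,"tz": 0,"wx": 0,"wy": 0,"wz": 0,"fingers": 1},
    {"tx": 12,"ty": -2,"tz": 0,"wx": 0,"wy": 0,"wz": 0,"fingers": 1},
    {"tx": 18,"ty": -3,"tz": 0,"wx": 0,"wy": 0,"wz": 0,"fingers": 1},
    {"tx": 23,"ty": -4,"tz": 0,"wx": 0,"wy": 0,"wz": 0,"fingers": 1},
    {"tx": 27,"ty": -4.6,"tz": 0,"wx": 0,"wy": 0,"wz": 0,"fingers": 1},
    {"tx": 30,"ty": -5,"tz": 0,"wx": 0,"wy": 0,"wz": 0,"fingers": 1},
    {"tx": 30,"ty": -5,"tz": 0,"wx": 0,"wy": 0,"wz": 0,"fingers": 1},
    {"tx": 30,"ty": -5,"tz": 0,"wx": 0,"wy": 0,"wz": 0,"fingers": 1}
  ]
}}

```text
time: 5.95
ee_pos: [0.501, -0.1842, 0.103]
orientation: [3.14, -0.0, 1.416]
ft_force: [0.1, 0.6, -8.7]
opening: 0.0244
grip_force: 49.6
```

{"fn": "move_arm", "kwargs": {
  "rows": [
    {"tx": -0.7,"ty": 0,"tz": -3,"wx": 0,"wy": 0,"wz": 0,"fingers": 1},
    {"tx": -0.7,"ty": 0,"tz": -6,"wx": 0,"wy": 0,"wz": 0,"fingers": 1},
    {"tx": -0.7,"ty": 0,"tz": -9,"wx": 0,"wy": 0,"wz": 0,"fingers": 1},
    {"tx": -0.7,"ty": 0,"tz": -12,"wx": 0,"wy": 0,"wz": 0,"fingers": 1},
    {"tx": -0.7,"ty": 0,"tz": -14.5,"wx": 0,"wy": 0,"wz": 0,"fingers": 1},
    {"tx": -0.7,"ty": 0,"tz": -14.5,"wx": 0,"wy": 0,"wz": 0,"fingers": 1},
    {"tx": -0.7,"ty": 0,"tz": -14.5,"wx": 0,"wy": 0,"wz": 0,"fingers": 1}
  ]
}}

```text
time: 6.82
ee_pos: [0.5007, -0.1843, 0.0893]
orientation: [3.139, -0.0, 1.416]
ft_force: [3.1, 4.4, 6.2]
opening: 0.0248
grip_force: 51.0
```

The TCP height is back at the grasp value and the knob is bottomed. I'll check with a picture.

```bash
python3 - <<'E'
from h import *
f=grab('side');i=f['frame'][225:325,210:350];cv2.imwrite('pics/s3.png',cv2.resize(i,None,fx=5,fy=5,interpolation=cv2.INTER_CUBIC));s=env.state();print(s['ee_pos'],s['ft_force'],s['grip_force'])
E
```

```text
[ 0.50068291 -0.18432895  0.08923463] [2.37449497 4.51303242 4.70140146] 51.01606607437134
```

View pics/s3.png

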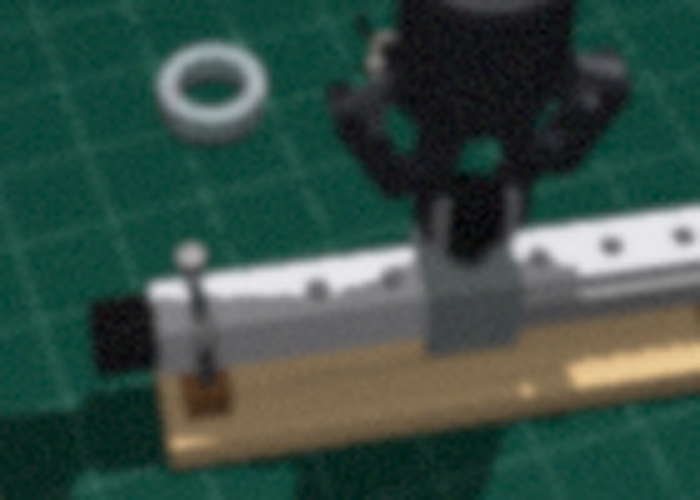

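The sleeve now stands one hole further out, with two inward holes visible at (318,288) and (393,280). The knob is seated low and still gripped. Handing in.

```bash
python3 -c "
from cell import env
print(env.finish_job())"
```

```text
the job is handed in; nothing more can be done
None
```

I moved the shorter leg rest's sleeve out one hole, and by the final picture and force readings the pin is home there with the fingers still gripping the knob at about 51 N. I handed the job in at about 7 s; no verdict came back.

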